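Find which way the canister cap opens and hold it over the drip tray

ROBOT

A 6-joint arm with a two-finger parallel gripper is mounted at the origin on the work surface. World frame = base frame: x ahead of the robot, y to its left, z up, the work surface at z = 0. Lengths are in m, angles in rad, forces in N, time in s.
With the tool pointing down it reaches from about 0.375 to 0.9 m from the base axis. Payload 3.1 kg.
Tool frame: the origin (TCP) lies on the mounting face of the last link; the fingertips stand 182 mm ahead of it and the grasp point (between the pads) lies 164 mm ahead of it; z points along the fingers, y is the direction in which the jaws open and shut (so a half turn about z gives the same grasp; the last joint's range is limited). The gripper opens to 87 mm and grips with 3 to 60 N. Pads are 19 mm wide; open, the fingers measure 117 mm over their backs; the gripper's body (75 mm by 190 mm) begins 51 mm behind the grasp point.
Start: joints at [-1.294, 0.527, 1.433, -0, 1.181, -0.178], TCP at [0.275, -0.561, 0.405] pointing down, gripper open.
Joint ranges: [-3.08, 3.08], [-0.75, 2.2], [0.22, 2.44], [-1.43, 4.57], [0, 2.65], [-2.85, 2.85]. Speed limits (rad/s): [2.79, 2.79, 3.14, 3.14, 3.14, 3.14].

INTERFACE

Orientations are given as a unit quaternion [x, y, z, w].
In Python, from rig import robot, camera, camera_model gives the robot as it stands.
- The arm moves only by the tool drive_tool, never from a script. Its argument "plan" is a list that holds one entry, the list of rows, each a list of 6 numbers: the shift along the world's x, y, z in units of 2.5 cm (1.0 is 2.5 cm), then the turn, a rotation vector about the world's x, y, z in units of 6 degrees (1.0 is 6 degrees). A call has 1 to 8 rows; each row shifts and turns the commanded pose from where the row before left it; what a row does not reach is not made up. A row lasts 1/8 s, in which the tool goes at most 62.5 mm and 10.7 degrees, less where a joint would pass 70% of its speed; a pose out of reach is approached as far as the arm can. A call with a number of a shift or a turn outside -1 to 1 is refused whole. A call with a gripper value outside its range is refused whole. "grip" is the closure, from 0 (fully open) to 1 (shut), set as the call begins (left out, the last holds). The fingers move at their own pace and stop on an object; "force" is the grip in N (left out, the last holds). Time passes only in rows, so rows that do not move let the fingers close. It gives the time, the measured TCP pose, the force and the opening at its end, in the units of the state.
- robot.get_obs(): the state, without advancing time (a new reading comes with each control period).
- camera(name): name is "scene" or "top"; returns the picture (420x560x3 uint8, red, green, blue); there is no depth.
- camera_model(name): a dict with "K" (3x3 intrinsics, pixels), "world_to_cam" (4x4, takes a point from world to camera coordinates). Camera axes: x right, y up, looking along -z (the intrinsics and any distortion apply to the point x, -y, -z); pixel columns grow to the right and rows downward; lengths in m; the calibration is good to about 2 mm. A picture is of the moment at which its call begins. camera_model takes no time and is no camera call.
- robot.hand_in(): hands the job in, once; it reports no verdict.
The state is a dict: "time": time; "q": joint angles; "joint_velocities": joint speeds; "joint_torque": joint torques, N m; "position": TCP position; "tool_rot": TCP orientation; "ft_force": force on the tool from outside, world axes, zero at the start; "moment": the same for the moment, N m; "grip_width": finger opening in m.
Only numpy, scipy, OpenCV 4.12 (cv2) and the standard library are available. Lean on these libraries where they do the work, as an engineer would, in place of code of your own. Each camera call takes 0.05 s, during which the arm holds its last target.

TASK

Take the cap off the flat detergent canister and hold it over the drip tray so that it drips there. The cap is a quarter-turn one, and you cannot see which way it opens: feel for it, and if it comes up against a stop, do not wrench it but turn it the other way. Finish while holding the cap in the gripper, right way up and a hand's breadth above the tray, touching nothing else, and leave the spray bottle, cup and brush alone.

Things in the scene. Friction and masses are not known exactly. Their poses are not given: they have to be found in the camera images.
- canister: flat white plastic detergent canister, 210 x 130 mm, 110 mm high, fixed in a low dark steel cradle (226 x 146 mm); origin at the centre of its underside on the table, z up. Its long side lies along its x axis. A carrying handle (up to 142 mm above the table) stands on its -x half, the neck with the cap on its +x half
- neck (a point): centre of the top of the round neck (40 mm across), 134 mm above the table, 45 mm along the canister's +x from its origin; axes as the canister. Two lugs in the cap catch under two tabs on the neck: the cap lifts straight off when its bar is 60 to 120 degrees from the canister's x axis (best 90, bar across). The wrong way it meets a springy stop 10 to 20 degrees past that axis (4 N m/rad), hard 14 degrees later
- cap_grip (a point): centre of the upright grip bar on top of the grey plastic cap; axes of the cap, z up. The bar is 60 mm long (cap's x), 14 mm thick (cap's y), 40 mm tall: grasp it across its thickness, from above. It stands on the round cap, whose flat top is 20 mm below this point. On the neck this point is 160 mm above the table. At the start the bar lies along the canister's x axis to within 0.15 rad
- cap: the loose cap: round, 64 mm across, 26 mm tall, with the bar on top 66 mm tall in all, about 0.1 kg; origin at the centre of its lower edge. At the start it is locked (lifts only 2 mm). It opens one way only, clockwise or anticlockwise by chance, not visible, and turns freely that way
- drip_tray: fixed open aluminium tray, 200 mm (its x) x 150 mm (its y), 25 mm high, 4 mm walls; origin at the centre of its underside, on the table, z up
- spray_bottle: bystander: white spray bottle with black head, 76 mm across, 195 mm tall, origin at the centre of its underside
- steel_cup: bystander: open steel cup, 72 mm across, 85 mm tall, origin at the centre of its underside
- scrub_brush: bystander: scrubbing brush lying on the table, handle to its -x
Not all that is in view belongs to the job. What is shaped like the cap but yellow is not meant.

How it is judged:
By the outcome, as a careful person would: the job done as asked, in the order asked, and still so for the second after the job is handed in, while the arm keeps its last pose, push and grip.
It also fails if it takes over 51 s, if anything falls off the work surface, if the arm or the gripper's body presses on something with over 40 N, if the wrist force passes 120 N, or if a joint passes its speed limit or range.

## Working session

There is one attempt and no reset: what is moved stays moved. The work goes in short steps, Python scripts to look and compute and a tool call to move; the robot and the scene stay as the last step left them, time stands still between calls to the robot, and variables do not carry over. Pictures are saved under pics/ and viewed, and the job is handed in when it is done.

Besides the shell and the picture viewer there is one more tool, called after "Call:" in YAML: its name, and indented under it one key for each argument. drive_tool: Moves the arm, as the interface text tells. Shifts and turns lie within -1 to 1; 1 stands for 2.5 cm of shift or 6 degrees of turn. Its arguments: {"type":"object","properties":{"plan":{"type":"array","items":{"type":"array","items":{"type":"array","items":{"type":"number","minimum":-1,"maximum":1}}}},"grip":{"type":"number"},"force":{"type":"number"}},"required":["plan"]}

```bash
mkdir -p pics; ls
python3 - <<'E'
from rig import robot,camera,camera_model
import cv2,numpy as np
o=robot.get_obs();print({k:np.round(v,3).tolist() for k,v in o.items()})
for n in("scene","top"):
    cv2.imwrite(f"pics/{n}0.png",cv2.cvtColor(camera(n),cv2.COLOR_RGB2BGR));m=camera_model(n)
    print(n,{k:(np.round(v,4).tolist() if not isinstance(v,str) else v) for k,v in m.items()})
E
```

```text
pics
{'time': 0.0, 'q': [-1.294, 0.528, 1.434, -0.0, 1.181, -0.178], 'joint_velocities': [-0.001, -0.0, -0.002, 0.0, -0.001, 0.0], 'joint_torque': [0.0, -44.004, -17.66, 0.063, 0.058, -0.0], 'position': [0.275, -0.561, 0.404], 'tool_rot': [0.974, 0.226, -0.0, -0.001], 'ft_force': [0.443, 1.008, 0.238], 'moment': [-0.036, -0.026, -0.017], 'grip_width': 0.087}
scene {'K': [[419.5275, 0.0, 280.236], [0.0, 419.5275, 213.5956], [0.0, 0.0, 1.0]], 'world_to_cam': [[0.7173, 0.6966, 0.0126, -0.4564], [-0.5734, 0.58, 0.5786, 0.3243], [0.3957, -0.4222, 0.8155, -1.5173], [0.0, 0.0, 0.0, 1.0]]}
top {'K': [[482.5755, 0.0, 273.4956], [0.0, 482.5755, 212.1268], [0.0, 0.0, 1.0]], 'world_to_cam': [[-0.0183, -0.9998, 0.0093, -0.007], [0.9919, -0.017, 0.1256, -0.6724], [-0.1254, 0.0115, 0.992, -1.3795], [0.0, 0.0, 0.0, 1.0]]}
```

View pics/scene0.png

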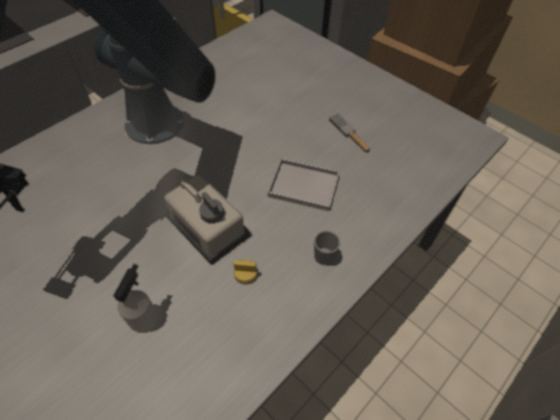

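View pics/top0.png

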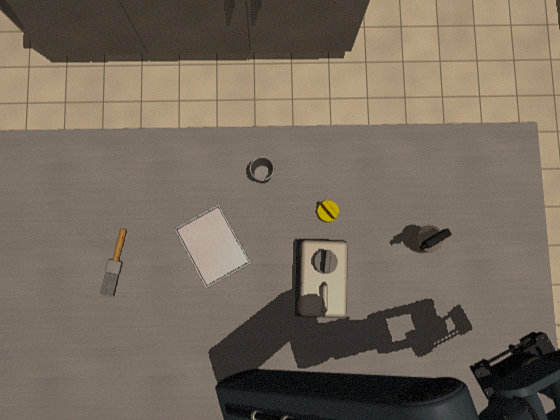

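Top view: the grey cap is on the white canister at (325,261) and the tray is at (212,246). The cup is at (261,170), the spray bottle at (430,238) and the brush at (115,262). 

Things that could be taken for the cap are the grey one at (325,261), the yellow decoy at (328,211) and the round shadow on the handle at (312,303). I choose the grey one on the neck and will check it in a crop.

Run:
```python
import cv2,numpy as np
a=cv2.imread("pics/top0.png")[225:335,270:380];b=cv2.imread("pics/scene0.png")[165:275,150:260]
f=lambda i:cv2.resize(i,(400,400),interpolation=cv2.INTER_CUBIC)
cv2.imwrite("pics/crop0.png",np.clip(np.hstack([f(a),f(b)])*1.3,0,255).astype('uint8'))
```

```text
(no output)
```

View pics/crop0.png

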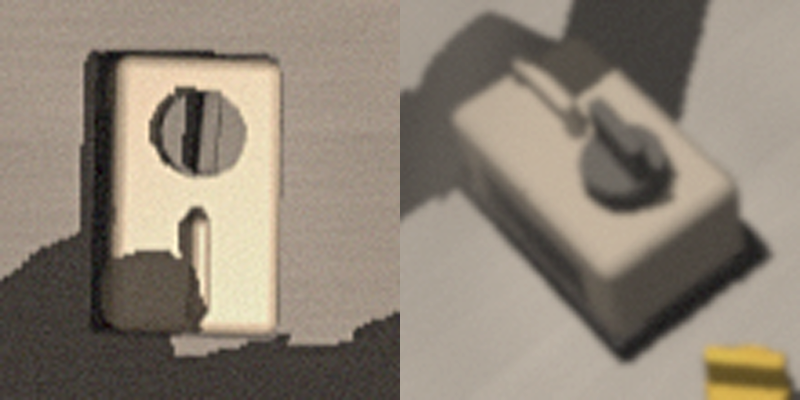

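```bash
cat > h.py <<'E'
import numpy as np,cv2
from rig import camera_model
def ray(n,uv,z):
    m=camera_model(n);K=np.array(m["K"]);T=np.array(m["world_to_cam"]);R=T[:3,:3];c=-R.T@T[:3,3]
    if n=="x":pass
    d=np.linalg.inv(K)@[uv[0],uv[1],1];d=R.T@np.array([d[0],-d[1],-d[2]])
    return c+d*(z-c[2])/d[2]
def proj(n,p):
    m=camera_model(n);K=np.array(m["K"]);T=np.array(m["world_to_cam"]);q=T[:3,:3]@p+T[:3,3];v=K@[q[0],-q[1],-q[2]];return v[:2]/v[2]
E
python3 - <<'E'
from h import *
im=cv2.imread("pics/top0.png");g=cv2.cvtColor(im,cv2.COLOR_BGR2GRAY);hsv=cv2.cvtColor(im,cv2.COLOR_BGR2HSV)
print(camera_model("top").keys())
np.set_printoptions(linewidth=250,precision=4,suppress=True)
for r in range(248,276,2): print(r,g[r,296:352])
# canister bright
m=((g>170)).astype('uint8');m[:, :285]=0;m[:,365:]=0;m[:235]=0;m[325:]=0
c=max(cv2.findContours(m,0,2)[0],key=cv2.contourArea);print(cv2.minAreaRect(c),cv2.boundingRect(c))
m=((g>150)).astype('uint8');m[:, :165]=0;m[:,260:]=0;m[:195]=0;m[300:]=0
c=max(cv2.findContours(m,0,2)[0],key=cv2.contourArea);rc=cv2.minAreaRect(c);print(rc)
P=np.array([ray("top",p,0.004)for p in cv2.boxPoints(rc)]);print(P,P.mean(0))
E
```

```text
dict_keys(['K', 'world_to_cam'])
248 [ 27  28  25  34  47  56 101 118 140 156 163 164 162 162 168 168 164 163 166 167 164 172 139 144 145 142 144 144 171 168 170 164 170 169 172 167 166 166 168 169 166 161 166 170 167 167 169 166 162 149 137  94 114 117 119 117]
250 [ 33  28  17  38  38  53  98 118 142 160 163 161 163 166 162 168 163 168 166 169 141 147  69  53  55  52  42  41  44  48  63  87 105 102 113 164 172 169 166 167 163 170 167 169 165 173 170 168 159 150 139  92 115 117 121 119]
252 [ 32  31  24  29  42  57 104 124 140 165 162 165 164 163 163 165 170 166 141  78  51  52  86  87 113  45  35  36  30  20  78  97  96 101  89 100 125 158 172 168 165 170 170 169 168 168 168 170 163 147 139  93 118 118 118 117]
254 [ 32  28  30  36  37  66 102 127 139 160 166 165 169 162 166 172 168  82  58  42  55 102 107 109 107  47  43  29  15  35  85 103  96 103  79 101 100 108 122 148 171 172 170 169 170 170 167 173 162 149 142  96 113 115 113 118]
256 [ 23  25  27  27  37  67 107 125 139 160 167 165 164 168 167 168  84  56  37  66 104 109 104 108 108  42  29  34  22  36  91  99 103 105  75 10
[... 1730 characters left out ...]
153 168 169 167 170 166 169 171 167 168 167 173 177 171 149 115 106 103  87  46  60  82  93  81  93  94 122 148 159 168 172 171 170 176 170 169 171 173 170 172 157 149 124 101 118 119 116 118]
274 [ 21  32  20  20  44  84 115 134 151 174 170 168 166 168 170 166 170 171 167 169 171 166 166 172 172 172 167 155 160 167 163 168 174 170 175 169 173 172 171 172 168 171 171 175 169 171 172 174 164 149 123  95 120 124 117 118]
((323.5, 287.0), (52.0, 39.0), 90.0) (304, 261, 40, 53)
((212.81134033203125, 245.160400390625), (61.48238754272461, 48.078643798828125), 60.945396423339844)
[[0.628  0.2721 0.004 ]
 [0.6967 0.1456 0.004 ]
 [0.5331 0.0572 0.004 ]
 [0.4664 0.1826 0.004 ]] [0.5811 0.1644 0.004 ]
```

Run:
```python
from h import *
np.set_printoptions(precision=4,suppress=True)
im=cv2.imread("pics/top0.png");g=cv2.cvtColor(im,cv2.COLOR_BGR2GRAY).astype(float)
def cross(row,c0,c1,t,last=False):
    x=np.arange(c0,c1+1);v=g[row,c0:c1+1];k=[i for i in range(len(v)-1) if (v[i]-t)*(v[i+1]-t)<=0 and v[i]!=v[i+1]]
    if not k:return None
    i=k[-1] if last else k[0];return x[i]+(t-v[i])/(v[i+1]-v[i])
def line(pts,z):
    W=np.array([ray("top",p,z)[:2] for p in pts]);vx,vy,x,y=cv2.fitLine(W.astype(np.float32),cv2.DIST_HUBER,0,.01,.01).ravel()
    s=np.sign(vx);return np.array([vx*s,vy*s]),np.array([x,y]),np.degrees(np.arctan2(vy*s,vx*s))
L=[(cross(r,321,329,65,True),r) for r in range(253,270)]
R=[(329.2-( r-254)/14*1.0+.8,r) for r in range(254,269)]
l=line(L,.18);print("barleft",l)
# canister edges: right edge min at ~col347 ; left bright edge
E=[(cross(r,340,350,135,True),r) for r in range(246,310)];E=[e for e in E if e[0]]
print("canR",line(E,.10))
E=[(cross(r,299,308,110),r) for r in range(246,290)];E=[e for e in E if e[0]]
print("canL",line(E,.10))
# disc right silhouette, white->grey
D=[(cross(r,330,342,140,True),r) for r in range(252,271)];D=[d for d in D if d[0]]
W=np.array([ray("top",d,.14)[:2] for d in D])
from scipy.optimize import least_squares
s=least_squares(lambda p:np.hypot(*(W-p).T)-.032,[.55,-.13],loss='soft_l1',f_scale=.001);print("disc",s.x,s.fun.std())
for r in (314,):pass
# scene view check
for n in("top","scene"):
  for dz in(.14,.18):
    print(n,dz,proj(n,np.array([*s.x,dz])))
print("cap by barleft: ", (s.x-l[1])@np.array([-l[0][1],l[0][0]]))
```

```text
barleft (array([ 0.9917, -0.1289], dtype=float32), array([ 0.5215, -0.1499], dtype=float32), np.float32(-7.4087987))
canR (array([ 0.9983, -0.0579], dtype=float32), array([ 0.4977, -0.2164], dtype=float32), np.float32(-3.3202188))
canL (array([ 0.9989, -0.0465], dtype=float32), array([ 0.5081, -0.0948], dtype=float32), np.float32(-2.663664))
disc [ 0.5229 -0.1563] 0.0004389305420226786
top 0.14 [325.4923 261.3962]
top 0.18 [327.2604 261.0266]
scene 0.14 [210.2872 208.0912]
scene 0.18 [208.4005 199.0819]
cap by barleft:  -0.006097207845087575
```

Call:
drive_tool:
  plan:
    - [[0.5,0.8,0.2,0,0,-0.3],[0.5,0.8,0.2,0,0,-0.3],[0.5,0.8,0,0,0,-0.3],[0.5,0.8,0,0,0,-0.3],[0.5,0.8,0,0,0,-0.3],[0.5,0.8,0,0,0,-0.3],[0.5,0.8,0,0,0,-0.3],[0.5,0.8,0,0,0,-0.3]]
  grip: 0

```text
time: 1.1
position: [0.3754, -0.4003, 0.4143]
tool_rot: [0.995, 0.102, -0.0, -0.0]
ft_force: [0.3, 0.3, -0.3]
grip_width: 0.0873
```

Call:
drive_tool:
  plan:
    - [[0.5,0.8,0,0,0,-0.3],[0.5,0.8,0,0,0,-0.3],[0.5,0.8,0,0,0,-0.3],[0.5,0.8,0,0,0,-0.3],[0.5,0.8,0,0,0,-0.3],[0.5,0.8,0,0,0,-0.3],[0.5,0.8,0,0,0,-0.3],[0.5,0.8,0,0,0,-0.3]]

```text
time: 2.1
position: [0.4754, -0.2404, 0.4144]
tool_rot: [1.0, -0.024, -0.0, -0.0]
ft_force: [0.2, 0.1, -0.3]
grip_width: 0.0869
```

```bash
cat >> h.py <<'E'
from rig import robot
from scipy.spatial.transform import Rotation as Ro
def st():
    o=robot.get_obs();M=Ro.from_quat(o["tool_rot"]).as_matrix();x=M[:,0]
    yaw=np.degrees(np.arctan2(x[1],x[0]))
    print("t%.2f"%o["time"],"p",np.round(o["position"],4),"yaw %.2f"%yaw,"z",np.round(M[:,2],3),"q6 %.1f"%np.degrees(o["q"][5]),"F",np.round(o["ft_force"],1),"M",np.round(o["moment"],2),"w %.4f"%o["grip_width"])
    return o,yaw,M
E
python3 -c "
from h import *
o,y,M=st()
g=o['position']+.164*M[:,2]
print(g,((np.array([.5229,-.1563,.16])-g)/.025).round(2),(-7.4-y)/6)"
```

```text
t2.10 p [ 0.4754 -0.2404  0.4144] yaw -2.74 z [-0.001  0.001 -1.   ] q6 53.9 F [ 0.2  0.1 -0.3] M [ 0.    0.02 -0.02] w 0.0869
[ 0.47525135 -0.2402686   0.25037914] [ 1.91  3.36 -3.62] -0.7761368593555537
```

Call:
drive_tool:
  plan:
    - [[0.5,0.8,0,0,0,-0.2],[0.5,0.8,0,0,0,-0.2],[0.5,0.8,0,0,0,-0.2],[0.4,0.95,0,0,0,-0.2],[0,0,0,0,0,0]]

```text
time: 2.72
position: [0.5228, -0.156, 0.4143]
tool_rot: [0.998, -0.064, -0.001, -0.0]
ft_force: [-0.4, -0.7, -0.5]
grip_width: 0.0872
```

```bash
python3 -c "
from h import *
from rig import camera
o,y,M=st();print(np.degrees(o['q']))
for n in('top','scene'):cv2.imwrite('pics/%s1.png'%n,cv2.cvtColor(camera(n),cv2.COLOR_RGB2BGR))
a=cv2.imread('pics/top1.png')[180:340,220:420];b=cv2.imread('pics/scene1.png')[120:280,110:310]
cv2.imwrite('pics/crop1.png',np.hstack([cv2.resize(i,(400,320),interpolation=2) for i in(a,b)]))
"
```

```text
t2.73 p [ 0.5228 -0.156   0.4143] yaw -7.32 z [-0.001  0.001 -1.   ] q6 69.0 F [-0.4 -0.7 -0.5] M [ 0.08  0.11 -0.05] w 0.0872
[-2.83570370e+01  2.34438536e+01  9.28992180e+01  6.33133854e-03
  6.37278528e+01  6.89619572e+01]
```

View pics/crop1.png

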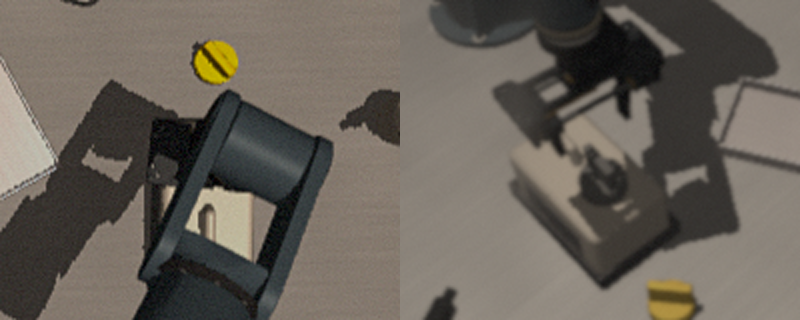

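The fingers straddle the cap: in the scene crop the grey bar at (600,165) lies between them. The yellow decoy is well away. I'm going down.

Call:
drive_tool:
  plan:
    - [[0,0,-0.6,0,0,0],[0,0,-0.8,0,0,0],[0,0,-0.8,0,0,0],[0,0,-0.6,0,0,0],[0,0,-0.4,0,0,0],[0,0,-0.25,0,0,0],[0,0,0,0,0,0]]

```text
time: 3.7
position: [0.5226, -0.1575, 0.3283]
tool_rot: [0.998, -0.065, -0.0, -0.0]
ft_force: [0.2, 0.4, -0.8]
grip_width: 0.0865
```

Call:
drive_tool:
  plan:
    - [[0,0,0,0,0,0],[0,0,0,0,0,0],[0,0,0,0,0,0],[0,0,0,0,0,0],[0,0,0,0,0,0],[0,0,0,0,0,0],[0,0,0,0,0,0],[0,0,0,0,0,0]]
  grip: 1
  force: 20

```text
time: 4.7
position: [0.5226, -0.1574, 0.3285]
tool_rot: [0.998, -0.065, -0.0, -0.0]
ft_force: [0.2, -0.5, -0.2]
grip_width: 0.0148
```

```bash
python3 -c "
from h import *
from rig import camera
o,y,M=st()
cv2.imwrite('pics/scene2.png',cv2.resize(cv2.cvtColor(camera('scene'),cv2.COLOR_RGB2BGR)[120:280,110:310],(800,600)))
"
```

```text
t4.70 p [ 0.5226 -0.1574  0.3285] yaw -7.49 z [-0.  0. -1.] q6 69.0 F [ 0.2 -0.5 -0.2] M [ 0.11  0.01 -0.02] w 0.0148
```

View pics/scene2.png

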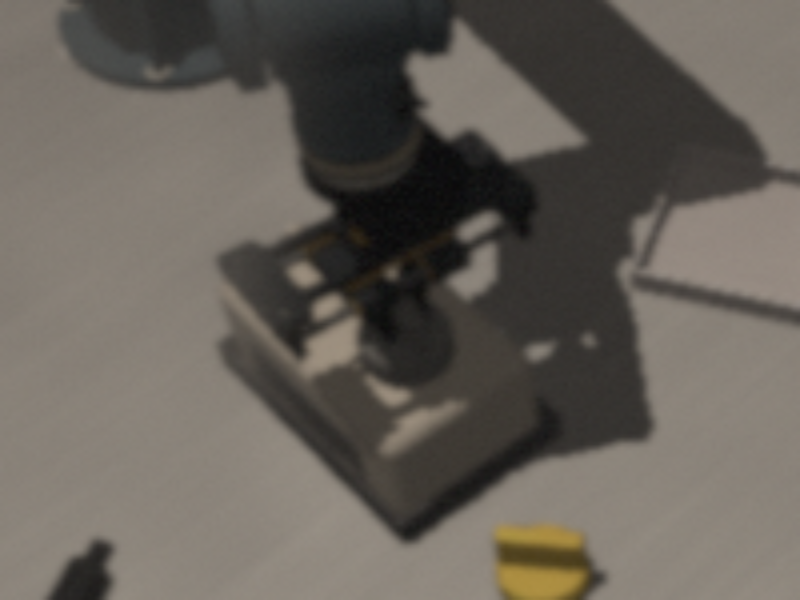

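The bar is gripped: the opening is 14.8 mm and the fingers are on the grey cap at (405,340). Next I feel anticlockwise.

Call:
drive_tool:
  plan:
    - [[0,0,0,0,0,0.4],[0,0,0,0,0,0.4],[0,0,0,0,0,0.4],[0,0,0,0,0,0.4],[0,0,0,0,0,0.4],[0,0,0,0,0,0]]
  force: 30

```text
time: 5.5
position: [0.5226, -0.1574, 0.3285]
tool_rot: [0.999, 0.039, -0.0, -0.0]
ft_force: [1.2, 0.6, -0.1]
grip_width: 0.0136
```

```bash
python3 -c "
from h import *
st()"
```

```text
t5.50 p [ 0.5226 -0.1574  0.3285] yaw 4.49 z [-0.  0. -1.] q6 57.0 F [ 1.2  0.6 -0.1] M [ 0.05  0.01 -0.06] w 0.0136
```

Call:
drive_tool:
  plan:
    - [[0,0,0,0,0,0.4],[0,0,0,0,0,0.4],[0,0,0,0,0,0.3],[0,0,0,0,0,0]]

```text
time: 6.0
position: [0.5226, -0.1574, 0.3285]
tool_rot: [0.995, 0.097, 0.0, -0.0]
ft_force: [0.6, 0.7, 0.3]
grip_width: 0.0138
```

```bash
python3 -c "
from h import *
st()"
```

```text
t6.00 p [ 0.5226 -0.1574  0.3285] yaw 11.09 z [ 0.  0. -1.] q6 50.4 F [0.6 0.7 0.3] M [0.01 0.01 0.03] w 0.0138
```

Call:
drive_tool:
  plan:
    - [[0,0,0,0,0,0.4],[0,0,0,0,0,0.3],[0,0,0,0,0,0]]

```text
time: 6.38
position: [0.5226, -0.1574, 0.3285]
tool_rot: [0.991, 0.133, -0.0, -0.0]
ft_force: [0.5, -0.5, -0.7]
grip_width: 0.0139
```

```bash
python3 -c "
from h import *
st()"
```

```text
t6.38 p [ 0.5226 -0.1574  0.3285] yaw 15.29 z [-0.  0. -1.] q6 46.2 F [ 0.5 -0.5 -0.7] M [-0.04  0.06  0.06] w 0.0139
```

Call:
drive_tool:
  plan:
    - [[0,0,0,0,0,0.4],[0,0,0,0,0,0.4],[0,0,0,0,0,0]]

```text
time: 6.75
position: [0.5226, -0.1574, 0.3285]
tool_rot: [0.985, 0.174, -0.0, -0.0]
ft_force: [0.5, -0.4, -0.6]
grip_width: 0.0135
```

```bash
python3 -c "
from h import *
st()"
```

```text
t6.75 p [ 0.5226 -0.1574  0.3285] yaw 20.06 z [-0.  0. -1.] q6 41.4 F [ 0.5 -0.4 -0.6] M [ 0.03 -0.02 -0.01] w 0.0135
```

Call:
drive_tool:
  plan:
    - [[0,0,0,0,0,0.4],[0,0,0,0,0,0.4],[0,0,0,0,0,0]]

```text
time: 7.12
position: [0.5226, -0.1574, 0.3285]
tool_rot: [0.977, 0.215, -0.0, -0.0]
ft_force: [-0.8, -0.1, 0.0]
grip_width: 0.014
```

```bash
python3 -c "
from h import *
from rig import camera
st()
cv2.imwrite('pics/scene3.png',cv2.resize(cv2.cvtColor(camera('scene'),cv2.COLOR_RGB2BGR)[150:270,150:270],(600,600)))"
```

```text
t7.12 p [ 0.5226 -0.1574  0.3285] yaw 24.84 z [-0. -0. -1.] q6 36.7 F [-0.8 -0.1  0. ] M [0.02 0.01 0.04] w 0.0140
```

View pics/scene3.png

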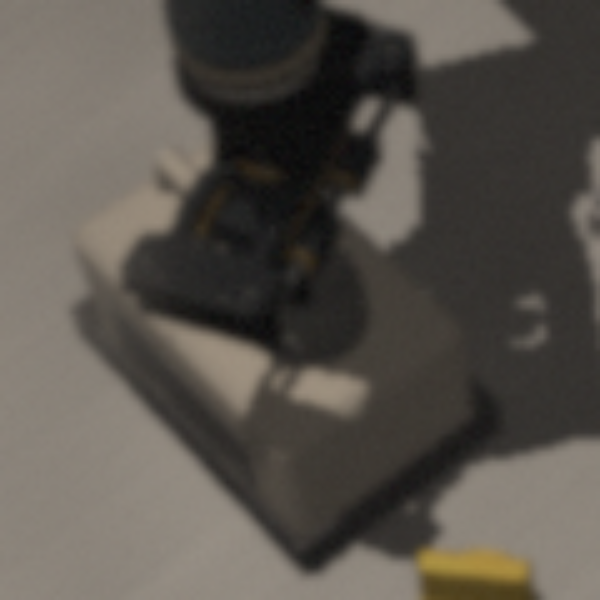

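The picture shows the gripper turned, with the cap still on the neck at (320,310). No torque 28° past the axis, beyond where the stop would begin, so it opens anticlockwise. I'll turn on until the bar lies across.

Call:
drive_tool:
  plan:
    - [[0,0,0,0,0,0.8],[0,0,0,0,0,0.8],[0,0,0,0,0,0.8],[0,0,0,0,0,0.8],[0,0,0,0,0,0.8],[0,0,0,0,0,0.8],[0,0,0,0,0,0.8],[0,0,0,0,0,0]]

```text
time: 8.18
position: [0.5227, -0.1574, 0.3285]
tool_rot: [0.873, 0.488, 0.0, 0.0]
ft_force: [-0.3, -0.9, -0.9]
grip_width: 0.0138
```

```bash
python3 -c "
from h import *
st()"
```

```text
t8.18 p [ 0.5227 -0.1574  0.3285] yaw 58.41 z [ 0.  0. -1.] q6 3.1 F [-0.3 -0.9 -0.9] M [-0.05 -0.03  0.01] w 0.0138
```

Call:
drive_tool:
  plan:
    - [[0,0,0,0,0,0.8],[0,0,0,0,0,0.8],[0,0,0,0,0,0.8],[0,0,0,0,0,0.8],[0,0,0,0,0,0.3],[0,0,0,0,0,0]]

```text
time: 8.93
position: [0.5226, -0.1574, 0.3285]
tool_rot: [0.769, 0.639, 0.0, -0.0]
ft_force: [0.2, -0.5, -0.6]
grip_width: 0.0139
```

```bash
python3 -c "
from h import *
st()"
```

```text
t8.93 p [ 0.5226 -0.1574  0.3285] yaw 79.42 z [-0.  0. -1.] q6 -17.9 F [ 0.2 -0.5 -0.6] M [-0.06 -0.08  0.01] w 0.0139
```

Call:
drive_tool:
  plan:
    - [[0,0,0,0,0,0.8],[0,0,0,0,0,0.4],[0,0,0.1,0,0,0],[0,0,0.1,0,0,0],[0,0,0.1,0,0,0],[0,0,0.1,0,0,0],[0,0,0,0,0,0]]

```text
time: 9.8
position: [0.5227, -0.1574, 0.3388]
tool_rot: [0.727, 0.686, 0.0, 0.0]
ft_force: [-0.8, 0.2, -0.3]
grip_width: 0.0138
```

```bash
python3 -c "
from h import *
st()"
```

```text
t9.80 p [ 0.5227 -0.1574  0.3388] yaw 86.71 z [ 0.001 -0.    -1.   ] q6 -25.2 F [-0.8  0.2 -0.3] M [ 0.02 -0.06  0.04] w 0.0138
```

Call:
drive_tool:
  plan:
    - [[0,0,0.3,0,0,0],[0,0,0.5,0,0,0],[0,0,0.7,0,0,0],[0,0,0.7,0,0,0],[0,0,0.7,0,0,0],[0,0,0.4,0,0,0],[0,0,0,0,0,0]]

```text
time: 10.68
position: [0.5227, -0.1574, 0.4221]
tool_rot: [0.727, 0.687, 0.0, 0.001]
ft_force: [0.2, -0.6, -1.5]
grip_width: 0.014
```

```bash
python3 -c "
from h import *
from rig import camera
st()
cv2.imwrite('pics/scene4.png',cv2.resize(cv2.cvtColor(camera('scene'),cv2.COLOR_RGB2BGR)[120:270,130:330],(800,600)))"
```

```text
t10.68 p [ 0.5227 -0.1574  0.4221] yaw 86.71 z [ 0.002 -0.001 -1.   ] q6 -25.2 F [ 0.2 -0.6 -1.5] M [-0.1  -0.04 -0.02] w 0.0140
```

View pics/scene4.png

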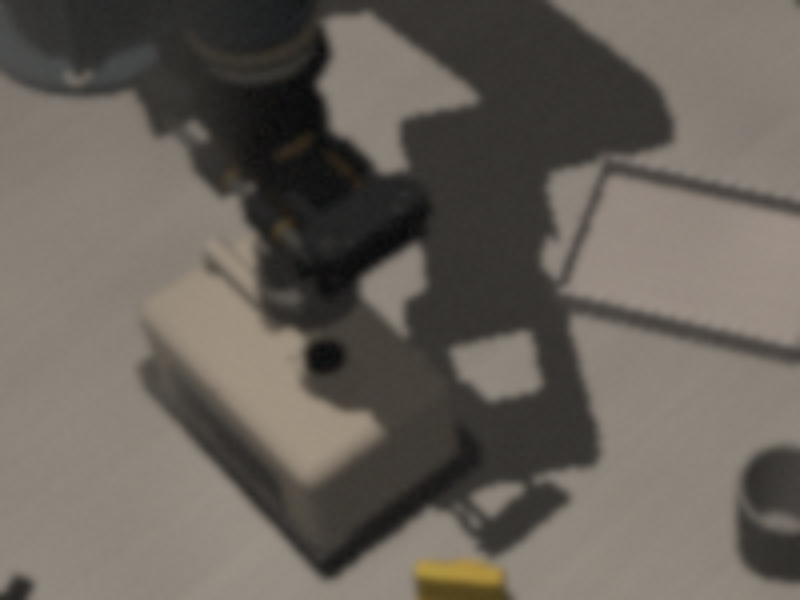

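The cap is off: it hangs in the fingers at (300,290), and the bare neck opening shows at (325,355). I'm carrying it over to the tray.

Call:
drive_tool:
  plan:
    - [[0.05,0.4,0,0,0,0],[0.15,0.8,0,0,0,0],[0.15,0.9,0,0,0,0],[0.15,0.9,0,0,0,0],[0.15,0.9,0,0,0,0],[0.15,0.9,0,0,0,0],[0.15,0.9,0,0,0,0],[0.15,0.9,0,0,0,0]]

```text
time: 11.72
position: [0.5499, 0.0098, 0.4205]
tool_rot: [0.727, 0.687, -0.0, -0.001]
ft_force: [-0.6, 0.1, -1.7]
grip_width: 0.0137
```

Call:
drive_tool:
  plan:
    - [[0.2,0.9,0,0,0,0],[0.2,0.9,0,0,0,0],[0.2,0.9,0,0,0,0],[0.2,0.9,0,0,0,0],[0.2,0.9,0,0,0,0],[0.2,0.9,0,0,0,0],[0.05,0.5,0,0,0,0],[0,0.3,0,0,0,0]]

```text
time: 12.72
position: [0.5809, 0.1638, 0.4206]
tool_rot: [0.727, 0.687, -0.0, -0.0]
ft_force: [0.3, -0.5, -0.8]
grip_width: 0.0138
```

Call:
drive_tool:
  plan:
    - [[0,0,-0.3,0,0,0],[0,0,-0.6,0,0,0],[0,0,-0.8,0,0,0],[0,0,-0.8,0,0,0],[0,0,-0.7,0,0,0],[0,0,-0.5,0,0,0],[0,0,-0.2,0,0,0],[0,0,0,0,0,0]]

```text
time: 13.72
position: [0.5815, 0.1625, 0.3234]
tool_rot: [0.727, 0.687, -0.0, -0.0]
ft_force: [0.7, -0.3, -0.3]
grip_width: 0.0136
```

```bash
python3 -c "
from h import *
from rig import camera
st()
a=cv2.cvtColor(camera('scene'),cv2.COLOR_RGB2BGR);b=cv2.cvtColor(camera('top'),cv2.COLOR_RGB2BGR)
cv2.imwrite('pics/last.png',np.hstack([cv2.resize(a[80:280,150:350],(400,400),interpolation=2),cv2.resize(b[120:320,80:280],(400,400),interpolation=2)]))
cv2.imwrite('pics/lasttop.png',b)"
```

```text
t13.72 p [0.5815 0.1625 0.3234] yaw 86.71 z [-0. -0. -1.] q6 8.3 F [ 0.7 -0.3 -0.3] M [-0.04 -0.08 -0.04] w 0.0136
```

View pics/last.png

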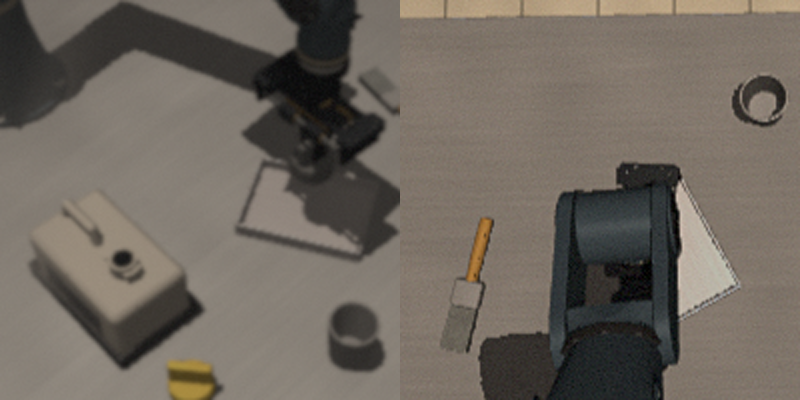

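View pics/lasttop.png

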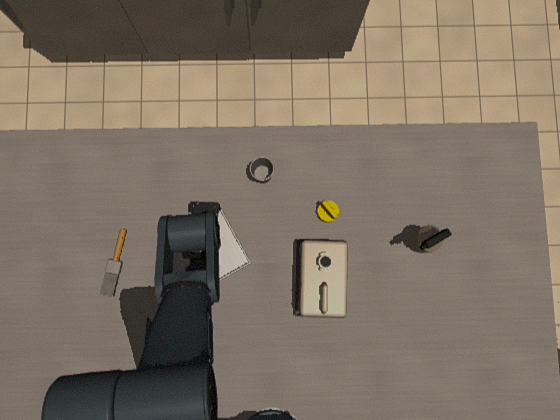

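The cap is held upright above the tray, at scene crop (318,165). The canister neck is bare and the bystanders are where they were. As a last check, I compare the cap's pixel with where it should project, then hand in.

```bash
python3 -c "
from h import *
for z in(.11,.135,.155):print(z,proj('scene',np.array([.5815,.1625,z])))
st();print(robot.hand_in())"
```

```text
0.11 [305.1803761  164.30319907]
0.135 [305.69454065 158.62516917]
0.155 [306.11815133 153.94714517]
t13.82 p [0.5817 0.1626 0.3241] yaw 86.72 z [ 0.001  0.    -1.   ] q6 8.3 F [-0.2 -0.4 -0.8] M [ 0.01 -0.11  0.  ] w 0.0138
the job is handed in; nothing more can be done
None
```

The cap is off the canister and held right way up over the middle of the drip tray. I handed the job in at 13.8 s.

- **Opening:** I gripped the grey bar and turned it slowly anticlockwise. No torque showed 28° past the canister's axis, beyond where the stop would have begun, so I never met a stop and did not need to try the other way. I turned on to about 90° and the cap lifted off without resistance.
- **Last checks:**
  - **Grip and height:** The grip opening is 13.8 mm, so the bar is still held, and the tool is vertical. The wrist force is under 1 N. I work out the cap's underside to be about 85 mm above the tray rim; this follows from the arm's pose and was not measured directly.
  - **Surroundings:** In the pictures the neck is bare, and the cup, spray bottle, brush and yellow decoy have not moved.
- **Disagreement:** I read the cap by eye at about pixel (309,162) in the scene picture, and it should project to about (305–306,159). That is 3 to 4 pixels off, which is small compared with the tray, and I saw a similar offset in that view at the start.

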